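# Run one impression on a two-key bench printing press

### The job

Run one impression on the bench press: with the fingertips push the flat printing bed all the way in under the press head until it stops. Then press the two small steel start keys of the control box fully down together, one fingertip on each at the same moment (never one alone, and not before the bed is in), hold both fully down for a good two seconds, then let both spring back up and move clear. Grasp nothing, do not press the wide stop button, and leave the jar, cup, bottle and brush where they stand.

Things in the scene. Friction and masses are not known exactly. Their poses are not given: they have to be found in the camera images.
- bed (a joint): How far (m) the printing bed still stands out from home: 0 = fully in against its stop, at most 0.13 out; starts 0.06 to 0.12 out. The bed is an aluminium slab 180 mm wide, 250 mm long, 30 mm thick (underside 29 mm, top 59 mm above the table) with a low wooden printing block on it; it slides level on two rails, needs about 3 N (a little more when moved faster) and stays where it is left. It cannot be lifted.
- bed_push (a point): Centre of the bed's outer end face, the face to push on (180 mm wide, 30 mm high; this point is 44 mm above the table). Moves with the bed. Its y axis is level and is the direction in which to push; x runs along the face, z is up. Below and in front of the face the table is free for 68 mm to either side of this point along x; beyond that lie the two 28 mm high rails. At home the face still stands 120 mm outside the press platen.
- press: Bench printing press, grey frame with two steel columns, platen and air cylinder, 300 mm wide across x, 280 mm high. Fixed. Origin on the table under the middle; the bed goes in along its +y, and the head spans y -45 to +75 mm of this frame.
- console: Control box, grey, 110 mm (x) by 270 mm (y), top face 45 mm above the table, fixed. Origin at the centre of its underside. On top, in a row along its y axis: right key at y -90 mm, left key at y -26 mm, wide stop button at y +90 mm.
- key_left_top (a point): Centre of the top of the left start key: round steel cap, 30 mm diameter, top 70 mm above the table when up, 13 mm proud of its black collar (46 mm diameter). The two keys stand 64 mm apart, centre to centre. Moves down with the key.
- key_right_top (a point): The same for the right start key.
- key_left (a joint): How far (m) the left key is pressed: 0 up, 0.009 fully down. Springs back by itself. 1.5 N to start, 5 N fully down.
- key_right (a joint): The same for the right key.
- stop (a joint): How far (m) the stop button is pressed: 0 up, 0.006 down. Leave it at 0.
- stop_top (a point): Centre of the top of the wide stop button: round dark steel cap 48 mm in diameter, alone at the other end of the box, top 67 mm above the table. Not to be pressed.
- ink_jar_mid (a point): Bystander: closed ink jar, 60 mm diameter, 60 mm high; point at its centre. Leave alone.
- cup_mid (a point): Bystander: white cup, 72 mm diameter at the rim, 90 mm high; point at its centre. Leave alone.
- solvent_mid (a point): Bystander: white bottle, 52 mm diameter, 110 mm high; point at its centre. Leave alone.
- brush_grip (a point): Bystander: brush lying near the robot's base; point on its handle. Leave alone.

How it is judged:
On the way, in this order (a step that is already met when the one before it is completed fails the run):
1. the bed is pushed home, keys still up (value of joint bed below 0.005 m and value of joint each of key_left, key_right below 0.002 m), for 0.2 s.
2. both start keys are held down together for two seconds, bed home (value of joint each of key_left, key_right above 0.006 m and value of joint bed below 0.005 m), for 1.8 s.
3. both keys are let go (value of joint each of key_left, key_right below 0.002 m), for 0.2 s.
At the end, for the whole second after the job is handed in: The bed is within 5 mm of home, both start keys are back up (within 2 mm), the stop button is up, and every bystander stands within 30 mm of where it began (all of step 3 and value of joint bed below 0.005 m and value of joint stop below 0.002 m and distance of each of ink_jar_mid, cup_mid, solvent_mid, brush_grip from where it was at the start of the episode below 0.03 m); the robot touches nothing.
It fails at once if one start key is pressed down (over 6 mm) while the other is still up (under 1.5 mm) ((value of joint key_left above 0.006 m and value of joint key_right below 0.0015 m) or (value of joint key_right above 0.006 m and value of joint key_left below 0.0015 m)).
It fails at once if a start key is pressed (over 4 mm) while the bed is not in (value of joint bed above 0.01 m and value of joint any of key_left, key_right above 0.004 m).
It fails at once if the stop button is pressed (value of joint stop above 0.002 m).
It fails at once if a bystander is lifted, carried or knocked away (over 30 mm) (distance of any of ink_jar_mid, cup_mid, solvent_mid, brush_grip from where it was at the start of the episode above 0.03 m).
It also fails if it takes over 58 s, if anything falls off the work surface, if the arm or the gripper's body presses on something with over 40 N, if the wrist force passes 120 N, or if a joint passes its speed limit or range.

### The arm

A 7-joint arm with a two-finger parallel gripper is mounted at the origin on the work surface. World frame = base frame: x ahead of the robot, y to its left, z up, the work surface at z = 0. Lengths are in m, angles in rad, forces in N, time in s.
With the tool pointing down it reaches from about 0.4 to 0.875 m from the base axis. Payload 19.3 kg.
Tool frame: the origin (TCP) lies at the very end of the fingers, on their centre line; the grasp point (between the pads) lies 19 mm behind it; z points along the fingers, x is the direction in which the jaws open and shut, and the axes are right-handed (so a half turn about z gives the same grasp; the last joint's range is limited). The gripper opens to 85 mm and grips with 20 to 120 N. Pads are 22 mm wide; open, the fingers measure 114 mm over their backs; the gripper's body (76 mm by 85 mm) begins 54 mm behind the grasp point. The pads swing forward as they close: fully open they stand 13 mm farther back than shut.
Start: joints at [1.243, 0.521, -0.036, 1.599, 0.021, 1.021, -0.113], TCP at [0.159, -0.604, 0.231] pointing down, gripper open.
Joint ranges: [-2.91, 2.91], [-0.3, 2.13], [-1.5, 1.42], [0.17, 2.43], [-1.26, 4.41], [0.16, 1.93], [-2.52, 2.52]. Speed limits (rad/s): [1.89, 1.89, 2.39, 2.39, 3.01, 3.01, 3.01].

### API

Orientations are given as [roll, pitch, yaw] about the fixed x, y, z axes, in that order (R = Rz(yaw) Ry(pitch) Rx(roll)).
In Python, from workcell import bot gives the robot as it stands.
- The arm moves only by the tool jog_arm, never from a script. Its argument "increments" is a list of rows, each an object of numbers: "wx", "wy", "wz": the turn, a rotation vector about the tool's x, y, z in degrees; "x", "y", "z": the shift along the tool's x, y, z in cm; "claw": the opening in per cent of the stroke, from 0 (shut) to 100 (fully open). A call has 1 to 10 rows; each row is the pose to reach, as a shift and turn from the pose measured when the call began, along the tool's axes at that moment; what a row does not reach only later rows make up. A row lasts 1/8 s, in which the tool goes at most 62.5 mm and 10.7 degrees, less where a joint would pass 70% of its speed; a pose out of reach is approached as far as the arm can. A call with a gripper value outside its range is refused whole. The fingers move at their own pace and stop on an object; "squeeze" is the grip in N (left out, the last holds). Time passes only in rows, so rows that repeat a pose let the fingers close. It gives the time, the measured TCP pose, the force and the opening at its end, in the units of the state.
- bot.observe(): the state, without advancing time (a new reading comes with each control period).
- bot.grab_frame(name): name is "scene" or "top"; returns a dict with "pixels" (400x640x3 uint8, red, green, blue), "fov_y" (degrees; the focal length in pixels is half the picture's height over the tangent of half this angle, whatever the lens; pixels are square), "cx", "cy" (the principal point, pixels), "origin" and "orientation" of the camera in the world. Camera axes: x right, y down, z forward; pixel columns grow to the right and rows downward; lengths in m; the calibration is good to about 2 mm. A picture is of the moment at which its call begins. There is no depth.
- bot.job_done(): hands the job in, once; it reports no verdict.
The state is a dict: "clock": time; "qpos": joint angles; "qd": joint speeds; "joint_efforts": joint torques, N m; "position": TCP position; "tool_rot": TCP orientation; "force": force on the tool from outside, world axes, zero at the start; "moment": the same for the moment, N m; "grip_width": finger opening in m.
Only numpy, scipy, OpenCV 4.12 (cv2) and the standard library are available. Lean on these libraries where they do the work, as an engineer would, in place of code of your own. Each camera call takes 0.05 s, during which the arm holds its last target.

## Working session

There is one attempt and no reset: what is moved stays moved. The work goes in short steps, Python scripts to look and compute and a tool call to move; the robot and the scene stay as the last step left them, time stands still between calls to the robot, and variables do not carry over. Pictures are saved under pics/ and viewed, and the job is handed in when it is done.

Besides the shell and the picture viewer there is one more tool, called after "Emit:" in YAML: its name, and indented under it one key for each argument. jog_arm: Moves the arm, as the interface text tells. Its arguments: {"type":"object","properties":{"increments":{"type":"array","items":{"type":"object","properties":{"wx":{"type":"number"},"wy":{"type":"number"},"wz":{"type":"number"},"x":{"type":"number"},"y":{"type":"number"},"z":{"type":"number"},"claw":{"type":"number"}}}},"squeeze":{"type":"number"}},"required":["increments"]}

```bash
mkdir -p pics; cat > h.py <<'E'
import numpy as np,cv2,pickle,sys
from workcell import bot
def snap(name,out):
    f=bot.grab_frame(name); cv2.imwrite('pics/'+out+'.png',cv2.cvtColor(f['pixels'],cv2.COLOR_RGB2BGR)); pickle.dump(f,open('pics/'+out+'.pkl','wb')); return f
def cam(f):
    o=np.array(f['orientation']);
    if o.shape!=(3,3):
        from scipy.spatial.transform import Rotation as R
        o=R.from_euler('xyz',o).as_matrix()
    return np.array(f['origin']),o,200/np.tan(np.radians(f['fov_y'])/2)
def px2z(f,u,v,z):
    p,o,fl=cam(f); d=o@np.array([(u-f['cx'])/fl,(v-f['cy'])/fl,1]); return p+d*(z-p[2])/d[2]
def proj(f,P):
    p,o,fl=cam(f); c=o.T@(np.array(P)-p); return [round(float(f['cx']+fl*c[0]/c[2]),1),round(float(f['cy']+fl*c[1]/c[2]),1)]
E
python3 - <<'E'
from h import *
for n in('scene','top'):
    f=snap(n,n+'0'); print({k:f[k] for k in f if k!='pixels'})
print(bot.observe())
E
```

```text
{'fov_y': 50.42843126026337, 'cx': 314.60695061319615, 'cy': 196.27555819568443, 'origin': array([1.02231832, 0.34823361, 0.80453717]), 'orientation': array([-2.45129073,  0.00667778,  2.16289389])}
{'fov_y': 45.62722696250416, 'cx': 325.6131624979879, 'cy': 196.8865452375539, 'origin': array([0.4835507 , 0.00426839, 1.03798567]), 'orientation': array([-3.06761252, -0.00770111, -1.56463557])}
{'clock': 0.1, 'qpos': array([ 1.24281006,  0.52192076, -0.03630579,  1.59992731,  0.02125021,
        1.02109955, -0.11280424]), 'qd': array([-7.07117559e-04, -3.28614249e-04,  2.71599473e-05, -2.77474358e-03,
       -4.72646634e-04, -1.89702888e-03,  5.50930244e-05]), 'joint_efforts': array([ 3.14862569e-03, -9.28480554e+01,  1.98297814e+00, -3.70537126e+01,
        1.79992011e-02,  5.32526712e-03, -6.61808622e-05]), 'position': array([ 0.15920749, -0.60408634,  0.23081299]), 'tool_rot': array([ 3.14147216e+00,  9.62117048e-04, -1.31301828e+00]), 'force': array([-0.08803467, -0.52710754,  0.36822562]), 'moment': array([0.06491185, 0.04108175, 0.01774864]), 'grip_width': 0.08514304864605385}
```

View pics/scene0.png

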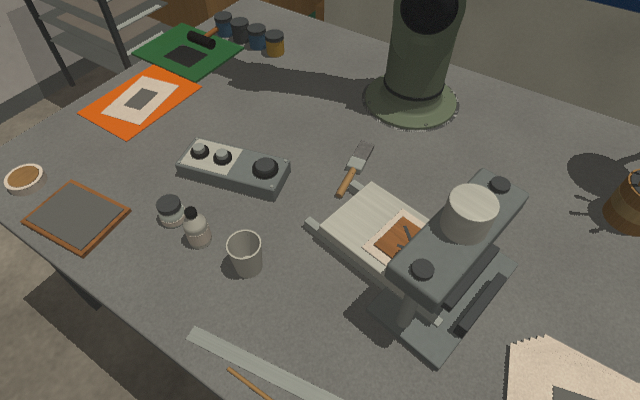

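View pics/top0.png

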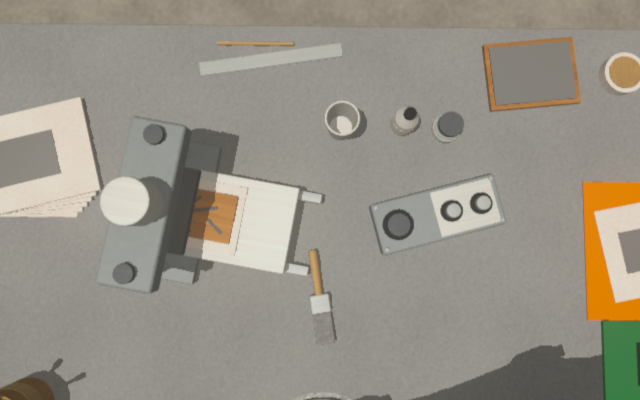

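The scene view shows the arm base at top, the console at left of centre and the press at right. In the top view the bed's outer edge runs (299,187)–(286,272), the keys are near (453,210) and (483,202), the stop near (398,224). The brush is at (318,295), and the jar, bottle and cup are at (449,126), (405,120) and (343,120). I'll convert these and refine them.

```bash
python3 - <<'E'
from h import *
f=pickle.load(open('pics/top0.pkl','rb'));s=pickle.load(open('pics/scene0.pkl','rb'))
for n,u,v,z in [('c1',299,187,.059),('c2',286,272,.059),('kl',453,210,.07),('kr',483,202,.07),('stop',398,224,.067),('jar',451,124,.06),('brushtop',315,252,.02),('brushbot',325,342,.01),('rail1',320,198,.028),('rail2',306,270,.028),('headc1',186,128,.28),('boxc',372,208,.045),('boxc2',384,252,.045),('boxc3',503,215,.045),('boxc4',494,177,.045)]:
    P=px2z(f,u,v,z); print(n,P.round(4),'scene',proj(s,P))
a=cv2.imread('pics/top0.png'); b=cv2.imread('pics/scene0.png')
cv2.imwrite('pics/zt.png',cv2.resize(a[160:290,270:520],None,fx=3.2,fy=3.2,interpolation=2))
cv2.imwrite('pics/zs.png',cv2.resize(b[120:280,170:420],None,fx=3.2,fy=3.2,interpolation=2))
E
```

```text
c1 [0.5763 0.0523 0.059 ] scene [318.5, 225.0]
c2 [0.402 0.077 0.059] scene [368.3, 179.5]
kl [ 0.5302 -0.263   0.07  ] scene [222.1, 151.9]
kr [ 0.547  -0.3247  0.07  ] scene [198.9, 146.2]
stop [ 0.5011 -0.1509  0.067 ] scene [265.4, 163.8]
jar [ 0.7106 -0.264   0.06  ] scene [168.7, 201.9]
brushtop [0.4413 0.0188 0.02  ] scene [337.8, 190.4]
brushbot [ 0.2513 -0.0038  0.01  ] scene [367.9, 144.5]
rail1 [0.556  0.0089 0.028 ] scene [307.5, 218.3]
rail2 [0.4038 0.0373 0.028 ] scene [352.5, 181.7]
headc1 [0.6496 0.2246 0.28  ] scene [386.3, 223.9]
boxc [ 0.5345 -0.1001  0.045 ] scene [274.5, 187.4]
boxc2 [ 0.4432 -0.125   0.045 ] scene [288.8, 160.1]
boxc3 [ 0.5217 -0.3747  0.045 ] scene [193.8, 140.2]
boxc4 [ 0.6016 -0.3574  0.045 ] scene [176.2, 161.2]
```

View pics/zt.png

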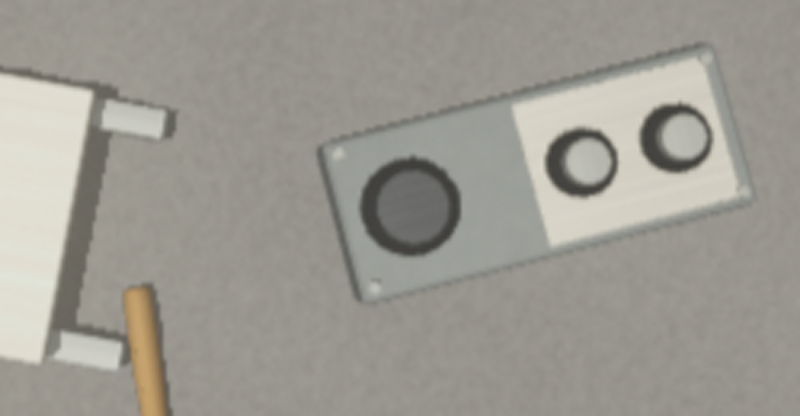

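View pics/zs.png

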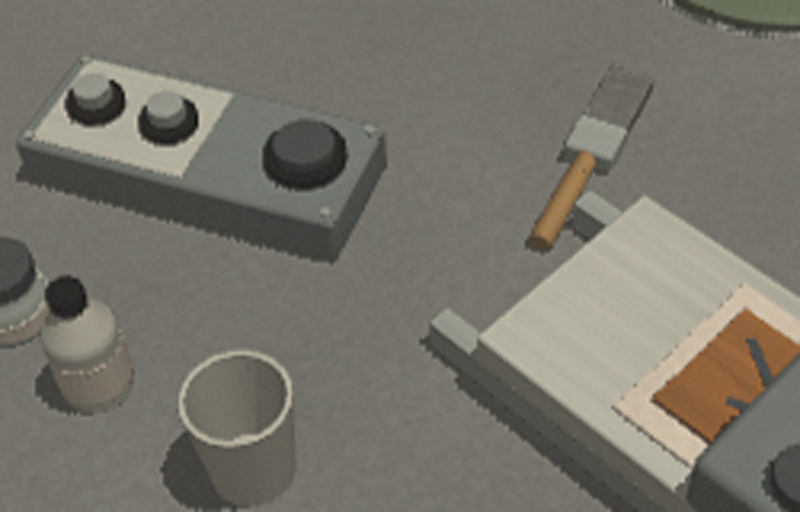

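```bash
cat >> h.py <<'E'
from scipy.spatial.transform import Rotation as R
def rel(P,yaw):
    s=bot.observe(); R0=R.from_euler('xyz',s['tool_rot']); T=R.from_euler('xyz',[np.pi,0,yaw])
    print('t',round(s['clock'],2),'pos',s['position'].round(4),'rot',s['tool_rot'].round(3),'F',s['force'].round(1),'w',round(s['grip_width'],4))
    print('shift cm',(R0.inv().apply(np.array(P)-s['position'])*100).round(2),'turn deg',np.degrees((R0.inv()*T).as_rotvec()).round(2))
E
python3 - <<'E'
from h import *
f=pickle.load(open('pics/top0.pkl','rb'))
c1=px2z(f,299.7,188.75,.059);c2=px2z(f,283.75,273.1,.059)
kl=px2z(f,454.1,210.3,.07);kr=px2z(f,483.8,203.4,.07)
print(c1,c2,(c1+c2)/2,np.degrees(np.arctan2(*(c1-c2)[1::-1])),kl,kr,np.linalg.norm(kl-kr),np.degrees(np.arctan2(*(kr-kl)[1::-1])))
rel([.486,.005,.2],np.radians(-10.4))
E
```

```text
[0.57265506 0.05082907 0.059     ] [0.39975071 0.08158005 0.059     ] [0.48620289 0.06620456 0.059     ] -10.084589596276343 [ 0.52964754 -0.26522215  0.07      ] [ 0.54416306 -0.32627239  0.07      ] 0.06275215188202383 -76.62548975741417
t 0.1 pos [ 0.1592 -0.6041  0.2308] rot [ 3.141e+00  1.000e-03 -1.313e+00] F [-0.1 -0.5  0.4] w 0.0851
shift cm [-50.56 -47.13   3.12] turn deg [-3.000e-02  5.000e-02 -6.483e+01]
```

Emit:
jog_arm:
  increments:
    - {"x": -5, "y": -4.7, "z": 0.3, "wz": -6.5, "claw": 0}
    - {"x": -10, "y": -9.4, "z": 0.6, "wz": -13, "claw": 0}
    - {"x": -14, "y": -13.2, "z": 0.9, "wz": -19.5, "claw": 0}
    - {"x": -18, "y": -16.8, "z": 1.2, "wz": -26, "claw": 0}
    - {"x": -22, "y": -20.5, "z": 1.5, "wz": -32, "claw": 0}
    - {"x": -26, "y": -24.2, "z": 1.8, "wz": -38, "claw": 0}
    - {"x": -30, "y": -28, "z": 2, "wz": -44, "claw": 0}
    - {"x": -34, "y": -31.7, "z": 2.2, "wz": -50, "claw": 0}
    - {"x": -38, "y": -35.4, "z": 2.4, "wz": -56, "claw": 0}
    - {"x": -42, "y": -39.2, "z": 2.6, "wz": -60, "claw": 0}

```text
schema error: expected keys wx, wy, wz, x, y, z, claw
```

```bash
python3 -c "
from h import *
rel([.486,.005,.2],np.radians(-10.4))"
```

```text
t 0.1 pos [ 0.1592 -0.6041  0.2308] rot [ 3.141e+00  1.000e-03 -1.313e+00] F [-0.1 -0.5  0.4] w 0.0851
shift cm [-50.56 -47.13   3.12] turn deg [-3.000e-02  5.000e-02 -6.483e+01]
```

All keys are required in each row.

Emit:
jog_arm:
  increments:
    - {"x": -5, "y": -4.7, "z": 0.3, "wx": 0, "wy": 0, "wz": -6.5, "claw": 0}
    - {"x": -10, "y": -9.4, "z": 0.6, "wx": 0, "wy": 0, "wz": -13, "claw": 0}
    - {"x": -14, "y": -13.2, "z": 0.9, "wx": 0, "wy": 0, "wz": -19.5, "claw": 0}
    - {"x": -18, "y": -16.8, "z": 1.2, "wx": 0, "wy": 0, "wz": -26, "claw": 0}
    - {"x": -22, "y": -20.5, "z": 1.5, "wx": 0, "wy": 0, "wz": -32, "claw": 0}
    - {"x": -26, "y": -24.2, "z": 1.8, "wx": 0, "wy": 0, "wz": -38, "claw": 0}
    - {"x": -30, "y": -28, "z": 2, "wx": 0, "wy": 0, "wz": -44, "claw": 0}
    - {"x": -34, "y": -31.7, "z": 2.2, "wx": 0, "wy": 0, "wz": -50, "claw": 0}
    - {"x": -38, "y": -35.4, "z": 2.4, "wx": 0, "wy": 0, "wz": -56, "claw": 0}
    - {"x": -42, "y": -39.2, "z": 2.6, "wx": 0, "wy": 0, "wz": -60, "claw": 0}

```text
clock: 1.35
position: [0.4317, -0.0965, 0.2052]
tool_rot: [-3.141, 0.0, -0.263]
force: [1.6, -0.9, -0.4]
grip_width: -0.0002
```

```bash
python3 -c "
from h import *
rel([.486,.005,.2],np.radians(-10.4))"
```

```text
t 1.35 pos [ 0.4317 -0.0965  0.2052] rot [-3.141  0.    -0.263] F [ 1.6 -0.9 -0.4] w -0.0002
shift cm [  2.6  -11.21   0.52] turn deg [-0.04  0.02 -4.69]
```

Emit:
jog_arm:
  increments:
    - {"x": 1.3, "y": -5.6, "z": 0.3, "wx": 0, "wy": 0, "wz": -4.7, "claw": 0}
    - {"x": 2.6, "y": -11.2, "z": 0.5, "wx": 0, "wy": 0, "wz": -4.7, "claw": 0}
    - {"x": 2.6, "y": -11.2, "z": 0.5, "wx": 0, "wy": 0, "wz": -4.7, "claw": 0}
    - {"x": 2.6, "y": -11.2, "z": 5, "wx": 0, "wy": 0, "wz": -4.7, "claw": 0}
    - {"x": 2.6, "y": -11.2, "z": 9, "wx": 0, "wy": 0, "wz": -4.7, "claw": 0}
    - {"x": 2.6, "y": -11.2, "z": 12, "wx": 0, "wy": 0, "wz": -4.7, "claw": 0}
    - {"x": 2.6, "y": -11.2, "z": 12, "wx": 0, "wy": 0, "wz": -4.7, "claw": 0}

```text
clock: 2.22
position: [0.4845, 0.0044, 0.0838]
tool_rot: [3.141, 0.004, -0.182]
force: [-0.4, 0.6, 0.3]
grip_width: 0.0001
```

```bash
python3 -c "
from h import *
rel([.486,.005,.035],np.radians(-10.4))
f=snap('scene','scene1');s=bot.observe()
print(proj(f,s['position']))"
```

```text
t 2.23 pos [0.4845 0.0044 0.0838] rot [ 3.141  0.004 -0.182] F [-0.4  0.6  0.3] w 0.0001
shift cm [ 0.16 -0.08  4.88] turn deg [ 0.01  0.23 -0.  ]
[323.2, 181.5]
```

View pics/scene1.png

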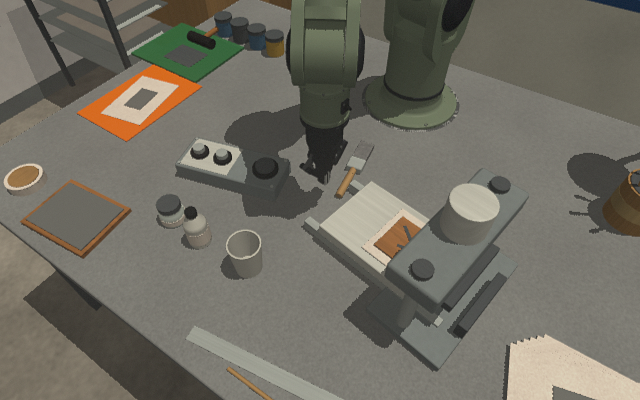

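The fingertips are at about (322,182), beside the brush handle and in front of the bed face. They are clear of the brush, so I'll go down and then push.

Emit:
jog_arm:
  increments:
    - {"x": 0.5, "y": 0, "z": 2.2, "wx": 0, "wy": 0, "wz": 0, "claw": 0}
    - {"x": 0.5, "y": 0, "z": 4.4, "wx": 0, "wy": 0, "wz": 0, "claw": 0}
    - {"x": 0.5, "y": 0, "z": 4.4, "wx": 0, "wy": 0, "wz": 0, "claw": 0}
    - {"x": 0.5, "y": -1.5, "z": 4.4, "wx": 0, "wy": 0, "wz": 0, "claw": 0}
    - {"x": 0.5, "y": -3, "z": 4.4, "wx": 0, "wy": 0, "wz": 0, "claw": 0}
    - {"x": 0.5, "y": -4, "z": 4.4, "wx": 0, "wy": 0, "wz": 0, "claw": 0}
    - {"x": 0.5, "y": -5, "z": 4.4, "wx": 0, "wy": 0, "wz": 0, "claw": 0}
    - {"x": 0.5, "y": -6, "z": 4.4, "wx": 0, "wy": 0, "wz": 0, "claw": 0}
    - {"x": 0.5, "y": -7, "z": 4.4, "wx": 0, "wy": 0, "wz": 0, "claw": 0}

```text
clock: 3.4
position: [0.5028, 0.0728, 0.0412]
tool_rot: [3.141, 0.002, -0.182]
force: [-1.6, -4.5, 3.3]
grip_width: -0.0002
```

```bash
python3 -c "
from h import *
rel([.486,.005,.039],np.radians(-10.4))"
```

```text
t 3.4 pos [0.5028 0.0728 0.0412] rot [ 3.141e+00  2.000e-03 -1.820e-01] F [-1.6 -4.5  3.3] w -0.0002
shift cm [-0.43  6.97  0.22] turn deg [ 0.02  0.13 -0.02]
```

Emit:
jog_arm:
  increments:
    - {"x": 0, "y": -0.8, "z": 0, "wx": 0, "wy": 0, "wz": 0, "claw": 0}
    - {"x": 0, "y": -1.6, "z": 0, "wx": 0, "wy": 0, "wz": 0, "claw": 0}
    - {"x": 0, "y": -2.4, "z": 0, "wx": 0, "wy": 0, "wz": 0, "claw": 0}
    - {"x": 0, "y": -3.2, "z": 0, "wx": 0, "wy": 0, "wz": 0, "claw": 0}
    - {"x": 0, "y": -4, "z": 0, "wx": 0, "wy": 0, "wz": 0, "claw": 0}

```text
clock: 4.03
position: [0.51, 0.1127, 0.0411]
tool_rot: [3.141, 0.002, -0.182]
force: [-2.8, -3.1, 3.0]
grip_width: 0.0001
```

```bash
python3 -c "
from h import *
rel([.486,.005,.039],np.radians(-10.4))
snap('scene','scene2');snap('top','top2')"
```

```text
t 4.03 pos [0.51   0.1127 0.0411] rot [ 3.141e+00  2.000e-03 -1.820e-01] F [-2.8 -3.1  3. ] w 0.0001
shift cm [-0.42 11.02  0.22] turn deg [ 0.03  0.14 -0.02]
```

View pics/scene2.png

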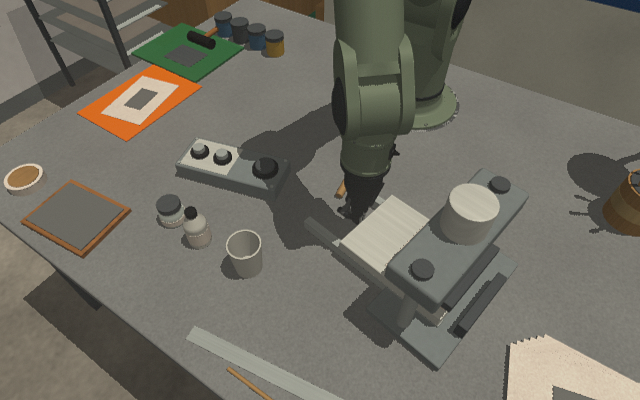

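The bed is sliding in, with its outer edge now near (342,240)–(385,200), and the brush is still at (342,187). I'll keep pushing and watch the force.

Emit:
jog_arm:
  increments:
    - {"x": 0, "y": -0.5, "z": 0, "wx": 0, "wy": 0, "wz": 0, "claw": 0}
    - {"x": 0, "y": -1, "z": 0, "wx": 0, "wy": 0, "wz": 0, "claw": 0}
    - {"x": 0, "y": -1.5, "z": 0, "wx": 0, "wy": 0, "wz": 0, "claw": 0}
    - {"x": 0, "y": -2, "z": 0, "wx": 0, "wy": 0, "wz": 0, "claw": 0}

```text
clock: 4.62
position: [0.5131, 0.1291, 0.041]
tool_rot: [3.135, 0.004, -0.183]
force: [-8.5, -42.0, 23.9]
grip_width: 0.0
```

Emit:
jog_arm:
  increments:
    - {"x": 0, "y": -0.1, "z": 0, "wx": 0, "wy": 0, "wz": 0, "claw": 0}
    - {"x": 0, "y": -0.1, "z": 0, "wx": 0, "wy": 0, "wz": 0, "claw": 0}

```text
clock: 4.88
position: [0.5131, 0.1288, 0.041]
tool_rot: [3.133, 0.004, -0.184]
force: [-1.4, -11.5, 5.6]
grip_width: -0.0002
```

Emit:
jog_arm:
  increments:
    - {"x": 0, "y": 1.2, "z": 0, "wx": 0, "wy": 0, "wz": 0, "claw": 0}
    - {"x": 0, "y": 2.5, "z": 0, "wx": 0, "wy": 0, "wz": 0, "claw": 0}
    - {"x": 0, "y": 3, "z": -3, "wx": 0, "wy": 0, "wz": 0, "claw": 0}
    - {"x": 0, "y": 3, "z": -7, "wx": 0, "wy": 0, "wz": 0, "claw": 0}
    - {"x": 0, "y": 3, "z": -12, "wx": 0, "wy": 0, "wz": 0, "claw": 0}
    - {"x": 0, "y": 6, "z": -14, "wx": 0, "wy": 0, "wz": 0, "claw": 0}
    - {"x": 0, "y": 10, "z": -14, "wx": 0, "wy": 0, "wz": 0, "claw": 0}
    - {"x": 0, "y": 14, "z": -14, "wx": 0, "wy": 0, "wz": 0, "claw": 0}

```text
clock: 5.88
position: [0.4879, -0.0094, 0.1825]
tool_rot: [3.133, 0.003, -0.185]
force: [-0.0, 0.4, -0.8]
grip_width: -0.0001
```

```bash
python3 -c "
from h import *
rel([.537,-.296,.12],np.radians(-75.8))
a=snap('scene','scene3');snap('top','top3')"
```

```text
t 5.88 pos [ 0.4879 -0.0094  0.1825] rot [ 3.133e+00  3.000e-03 -1.850e-01] F [-0.   0.4 -0.8] w -0.0001
shift cm [10.11 27.22  6.45] turn deg [ 0.52 -0.13 65.23]
```

View pics/scene3.png

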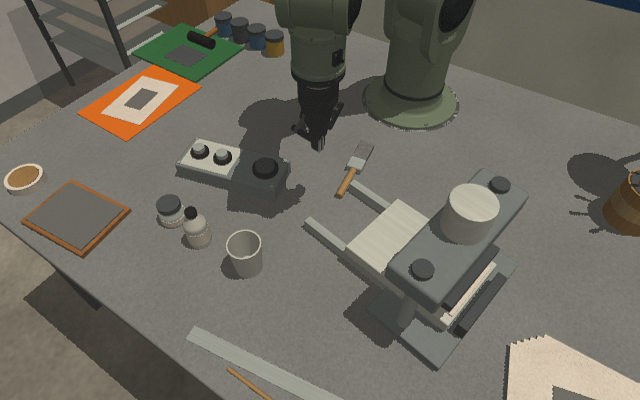

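View pics/top3.png

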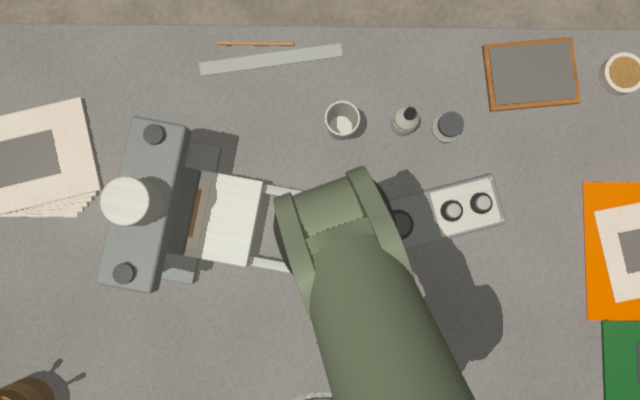

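The bed's outer edge is now at top-view (265,180)–(248,265), so it stopped after about 60 mm of travel with the force rising to 42 N. The bystanders are unmoved. I'll move above the keys, with the fingers open to about 50 mm.

Emit:
jog_arm:
  increments:
    - {"x": 1, "y": 2.7, "z": 0, "wx": 0, "wy": 0, "wz": 7, "claw": 59}
    - {"x": 2, "y": 5.4, "z": 0, "wx": 0, "wy": 0, "wz": 14, "claw": 59}
    - {"x": 3.5, "y": 9, "z": 0, "wx": 0, "wy": 0, "wz": 22, "claw": 59}
    - {"x": 5, "y": 13, "z": 0.5, "wx": 0, "wy": 0, "wz": 30, "claw": 59}
    - {"x": 6.5, "y": 17, "z": 1, "wx": 0, "wy": 0, "wz": 38, "claw": 59}
    - {"x": 8, "y": 21, "z": 1.5, "wx": 0, "wy": 0, "wz": 46, "claw": 59}
    - {"x": 9, "y": 24, "z": 2, "wx": 0, "wy": 0, "wz": 54, "claw": 59}
    - {"x": 10.1, "y": 27.2, "z": 3, "wx": 0.2, "wy": 0, "wz": 62, "claw": 59}
    - {"x": 10.1, "y": 27.2, "z": 4, "wx": 0.5, "wy": -0.1, "wz": 65.2, "claw": 59}
    - {"x": 10.1, "y": 27.2, "z": 4.5, "wx": 0.5, "wy": -0.1, "wz": 65.2, "claw": 59}

```text
clock: 7.22
position: [0.5346, -0.2989, 0.1389]
tool_rot: [3.139, -0.001, -1.328]
force: [0.4, -0.1, -0.2]
grip_width: 0.0506
```

```bash
python3 -c "
from h import *
rel([.537,-.296,.11],np.radians(-75.8))
f=snap('scene','scene4');t=snap('top','top4')
g=pickle.load(open('pics/top3.pkl','rb'))
n=np.array([.178,.984,0]);m=px2z(g,(264.5+248)/2,(180+265)/2,.059);h=px2z(g,169.5,210,.28);print(m,h,(h-m)@n)
im=cv2.imread('pics/scene4.png');cv2.imwrite('pics/z4.png',cv2.resize(im[60:220,150:350],None,fx=4,fy=3.7,interpolation=2))"
```

```text
t 7.22 pos [ 0.5346 -0.2989  0.1389] rot [ 3.139e+00 -1.000e-03 -1.328e+00] F [ 0.4 -0.1 -0.2] w 0.0506
shift cm [-0.23 -0.31  2.89] turn deg [ 0.13 -0.07 -0.26]
[0.5024382  0.13933791 0.059     ] [0.51716865 0.24707775 0.28      ] 0.10863802363097078
```

View pics/z4.png

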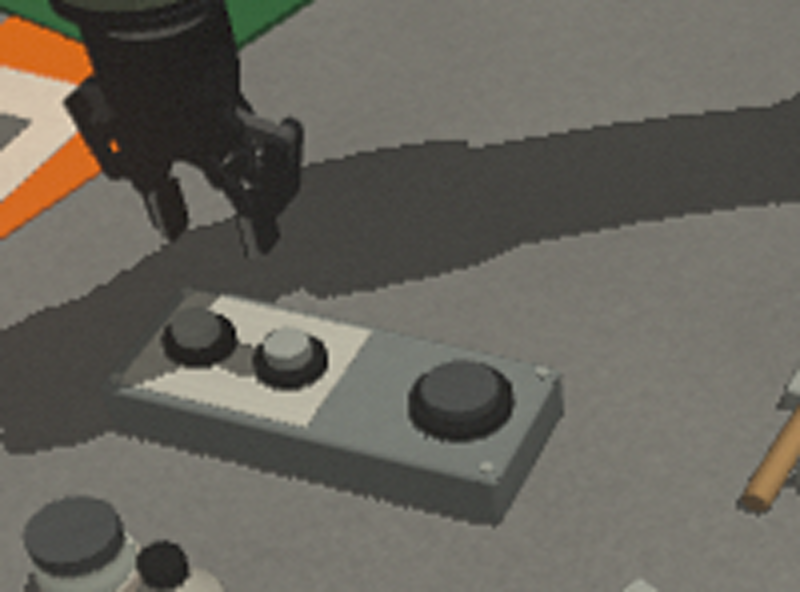

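View pics/top4.png

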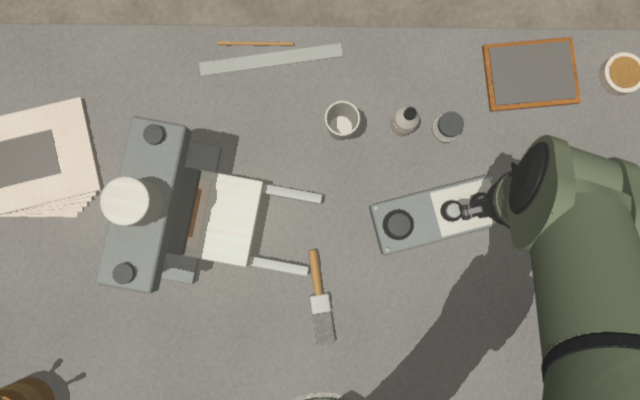

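```bash
python3 -c "
from h import *
f=pickle.load(open('pics/scene4.pkl','rb'));s=bot.observe()
p=s['position'];X=R.from_euler('xyz',s['tool_rot']).as_matrix()[:,0]
for dz in(0,.006,.012):
  for d in(-.033,-.025,.025,.033): print(dz,d,proj(f,p+d*X+[0,0,dz]))
"
```

```text
0 -0.033 [216.8, 129.3]
0 -0.025 [213.8, 128.5]
0 0.025 [195.1, 123.8]
0 0.033 [192.1, 123.1]
0.006 -0.033 [216.4, 127.3]
0.006 -0.025 [213.3, 126.6]
0.006 0.025 [194.5, 121.9]
0.006 0.033 [191.5, 121.1]
0.012 -0.033 [215.9, 125.4]
0.012 -0.025 [212.8, 124.6]
0.012 0.025 [193.9, 119.9]
0.012 0.033 [191.0, 119.2]
```

Emit:
jog_arm:
  increments:
    - {"x": -0.2, "y": -0.3, "z": 1.5, "wx": 0.1, "wy": 0, "wz": -0.3, "claw": 59}
    - {"x": -0.2, "y": -0.3, "z": 3.5, "wx": 0.1, "wy": 0, "wz": -0.3, "claw": 59}
    - {"x": -0.2, "y": -0.3, "z": 5.5, "wx": 0.1, "wy": 0, "wz": -0.3, "claw": 59}
    - {"x": -0.2, "y": -0.3, "z": 5.9, "wx": 0.1, "wy": 0, "wz": -0.3, "claw": 59}
    - {"x": -0.2, "y": -0.3, "z": 5.9, "wx": 0.1, "wy": 0, "wz": -0.3, "claw": 59}

```text
clock: 7.95
position: [0.5372, -0.2957, 0.08]
tool_rot: [3.141, -0.001, -1.32]
force: [0.3, 0.1, 0.0]
grip_width: 0.0507
```

```bash
python3 -c "
from h import *
rel([.537,-.296,.07],np.radians(-75.8))
f=snap('scene','scene5')
im=cv2.imread('pics/scene5.png');cv2.imwrite('pics/z5.png',cv2.resize(im[90:200,160:300],None,fx=5.4,fy=5.4,interpolation=2))"
```

```text
t 7.95 pos [ 0.5372 -0.2957  0.08  ] rot [ 3.141e+00 -1.000e-03 -1.320e+00] F [0.3 0.1 0. ] w 0.0507
shift cm [0.02 0.02 1.  ] turn deg [ 0.04 -0.06  0.17]
```

View pics/z5.png

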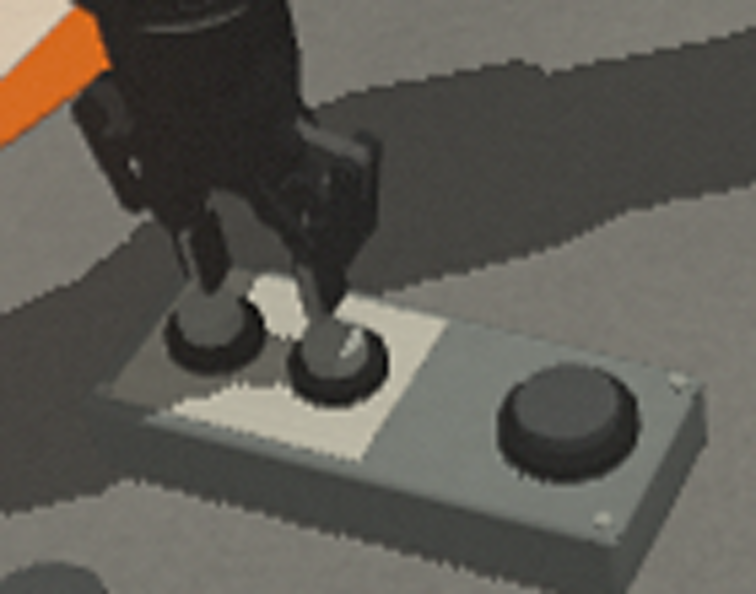

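Both tips sit over their caps, with the left one about 4 mm inward. I'll widen slightly and lower in small steps, reading the force.

Emit:
jog_arm:
  increments:
    - {"x": -0.1, "y": 0, "z": 0.3, "wx": 0, "wy": 0, "wz": 0, "claw": 63}
    - {"x": -0.1, "y": 0, "z": 0.6, "wx": 0, "wy": 0, "wz": 0, "claw": 63}
    - {"x": -0.1, "y": 0, "z": 0.9, "wx": 0, "wy": 0, "wz": 0, "claw": 63}
    - {"x": -0.1, "y": 0, "z": 1.1, "wx": 0, "wy": 0, "wz": 0, "claw": 63}
    - {"x": -0.1, "y": 0, "z": 1.1, "wx": 0, "wy": 0, "wz": 0, "claw": 63}

```text
clock: 8.62
position: [0.537, -0.2949, 0.0693]
tool_rot: [3.141, -0.001, -1.32]
force: [-0.2, -0.7, 0.0]
grip_width: 0.0536
```

Emit:
jog_arm:
  increments:
    - {"x": 0, "y": 0, "z": 0.2, "wx": 0, "wy": 0, "wz": 0, "claw": 63}
    - {"x": 0, "y": 0, "z": 0.4, "wx": 0, "wy": 0, "wz": 0, "claw": 63}
    - {"x": 0, "y": 0, "z": 0.4, "wx": 0, "wy": 0, "wz": 0, "claw": 63}

```text
clock: 9.0
position: [0.5371, -0.2949, 0.0653]
tool_rot: [3.141, -0.001, -1.32]
force: [0.6, -0.2, 3.6]
grip_width: 0.0535
```

```bash
python3 -c "
from h import *
s=bot.observe();print(s['force'],s['moment'])
f=snap('scene','scene6')
im=cv2.imread('pics/scene6.png');cv2.imwrite('pics/z6.png',cv2.resize(im[90:200,160:300],None,fx=5.4,fy=5.4,interpolation=2))"
```

```text
[ 0.64201246 -0.21689491  3.6462085 ] [0.08216443 0.1428864  0.01429115]
```

View pics/z6.png

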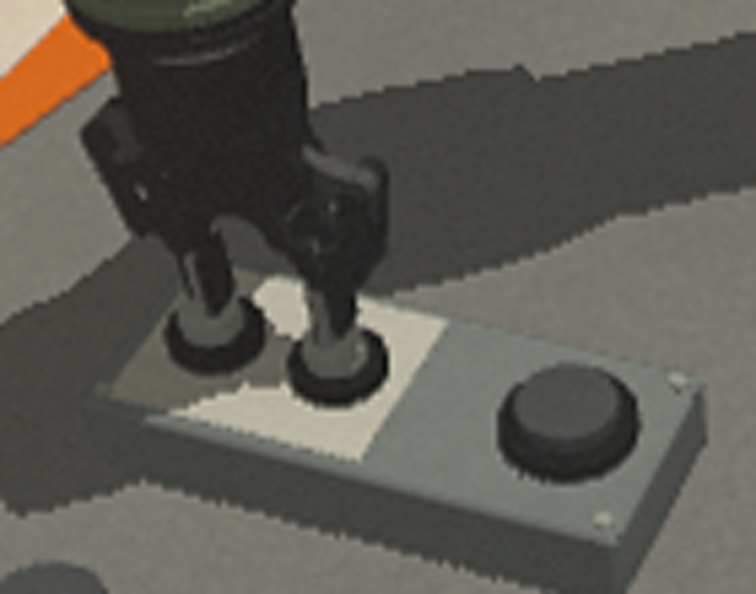

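Both tips rest on the caps (total 3.6 N, about both pre-loads). Now I'll press.

Emit:
jog_arm:
  increments:
    - {"x": 0, "y": 0, "z": 0.3, "wx": 0, "wy": 0, "wz": 0, "claw": 63}
    - {"x": 0, "y": 0, "z": 0.6, "wx": 0, "wy": 0, "wz": 0, "claw": 63}
    - {"x": 0, "y": 0, "z": 0.8, "wx": 0, "wy": 0, "wz": 0, "claw": 63}
    - {"x": 0, "y": 0, "z": 0.9, "wx": 0, "wy": 0, "wz": 0, "claw": 63}
    - {"x": 0, "y": 0, "z": 0.9, "wx": 0, "wy": 0, "wz": 0, "claw": 63}

```text
clock: 9.68
position: [0.5372, -0.295, 0.0572]
tool_rot: [3.141, -0.002, -1.32]
force: [-6.0, 3.5, 19.6]
grip_width: 0.0542
```

```bash
python3 -c "
from h import *
s=bot.observe();print(s['force'],s['moment'],s['position'])
f=snap('scene','scene7')
im=cv2.imread('pics/scene7.png');cv2.imwrite('pics/z7.png',cv2.resize(im[90:200,160:300],None,fx=5.4,fy=5.4,interpolation=2))"
```

```text
[-6.00727582  3.47638994 19.63783499] [ 0.73290983  1.32023181 -0.03076222] [ 0.53715004 -0.2949863   0.0572123 ]
```

View pics/z7.png

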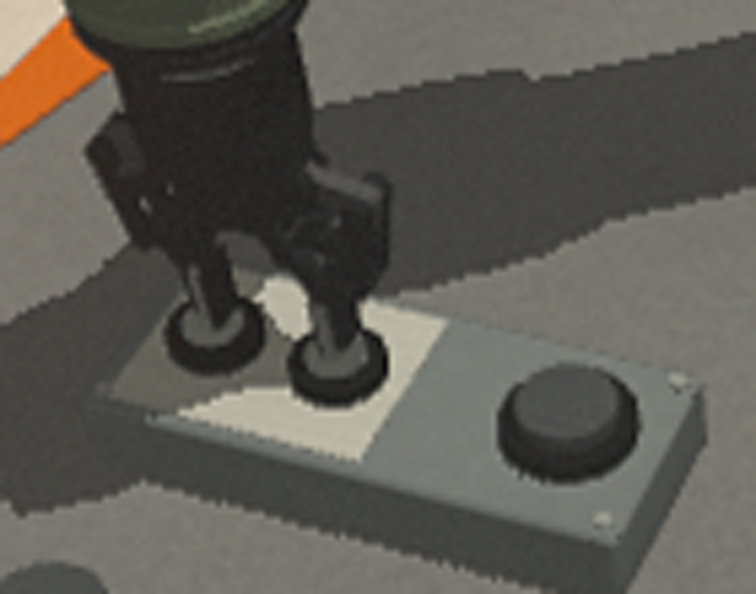

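Force is 19.6 N, above the 10 N both springs need, so the keys have bottomed; both caps look down close to their collars. I'll hold for about 2.7 s.

Emit:
jog_arm:
  increments:
    - {"x": 0, "y": 0, "z": 0.15, "wx": 0, "wy": 0, "wz": 0, "claw": 63}
    - {"x": 0, "y": 0, "z": 0.15, "wx": 0, "wy": 0, "wz": 0, "claw": 63}
    - {"x": 0, "y": 0, "z": 0.15, "wx": 0, "wy": 0, "wz": 0, "claw": 63}
    - {"x": 0, "y": 0, "z": 0.15, "wx": 0, "wy": 0, "wz": 0, "claw": 63}
    - {"x": 0, "y": 0, "z": 0.15, "wx": 0, "wy": 0, "wz": 0, "claw": 63}
    - {"x": 0, "y": 0, "z": 0.15, "wx": 0, "wy": 0, "wz": 0, "claw": 63}
    - {"x": 0, "y": 0, "z": 0.15, "wx": 0, "wy": 0, "wz": 0, "claw": 63}
    - {"x": 0, "y": 0, "z": 0.15, "wx": 0, "wy": 0, "wz": 0, "claw": 63}

```text
clock: 10.72
position: [0.5372, -0.295, 0.0571]
tool_rot: [-3.141, -0.002, -1.32]
force: [-9.2, 5.1, 30.5]
grip_width: 0.0539
```

Emit:
jog_arm:
  increments:
    - {"x": 0, "y": 0, "z": 0.15, "wx": 0, "wy": 0, "wz": 0, "claw": 63}
    - {"x": 0, "y": 0, "z": 0.15, "wx": 0, "wy": 0, "wz": 0, "claw": 63}
    - {"x": 0, "y": 0, "z": 0.15, "wx": 0, "wy": 0, "wz": 0, "claw": 63}
    - {"x": 0, "y": 0, "z": 0.15, "wx": 0, "wy": 0, "wz": 0, "claw": 63}
    - {"x": 0, "y": 0, "z": 0.15, "wx": 0, "wy": 0, "wz": 0, "claw": 63}
    - {"x": 0, "y": 0, "z": 0.15, "wx": 0, "wy": 0, "wz": 0, "claw": 63}
    - {"x": 0, "y": 0, "z": 0.15, "wx": 0, "wy": 0, "wz": 0, "claw": 63}
    - {"x": 0, "y": 0, "z": 0.15, "wx": 0, "wy": 0, "wz": 0, "claw": 63}
    - {"x": 0, "y": 0, "z": 0.15, "wx": 0, "wy": 0, "wz": 0, "claw": 63}
    - {"x": 0, "y": 0, "z": 0.15, "wx": 0, "wy": 0, "wz": 0, "claw": 63}

```text
clock: 11.98
position: [0.5372, -0.295, 0.057]
tool_rot: [-3.141, -0.002, -1.321]
force: [-11.1, 5.3, 32.9]
grip_width: 0.054
```

```bash
python3 -c "
from h import *
s=bot.observe();print(s['clock'],s['force'],s['moment'],s['position'])
f=snap('scene','scene8')
im=cv2.imread('pics/scene8.png');cv2.imwrite('pics/z8.png',cv2.resize(im[130:180,180:250],None,fx=11,fy=11,interpolation=2))"
```

```text
11.975 [-11.11462588   5.29648197  32.94337362] [1.31395041 2.31698103 0.08299866] [ 0.53721765 -0.29498401  0.05704613]
```

View pics/z8.png

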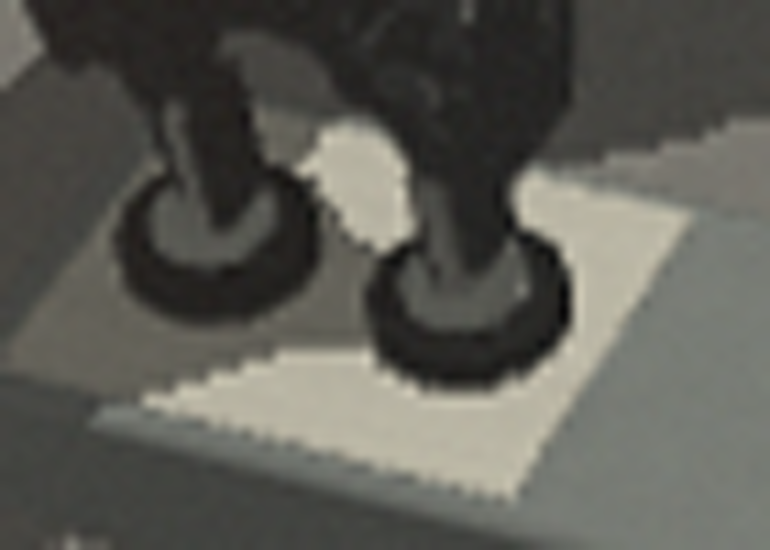

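Both caps are equally down in their collars (≈4 mm proud). They have been held since about 9.6 s; one more short hold, then release.

Emit:
jog_arm:
  increments:
    - {"x": 0, "y": 0, "z": 0.15, "wx": 0, "wy": 0, "wz": 0, "claw": 63}
    - {"x": 0, "y": 0, "z": 0.15, "wx": 0, "wy": 0, "wz": 0, "claw": 63}
    - {"x": 0, "y": 0, "z": 0.15, "wx": 0, "wy": 0, "wz": 0, "claw": 63}
    - {"x": 0, "y": 0, "z": -0.5, "wx": 0, "wy": 0, "wz": 0, "claw": 63}
    - {"x": 0, "y": 0, "z": -1.5, "wx": 0, "wy": 0, "wz": 0, "claw": 63}
    - {"x": 0, "y": 0, "z": -4, "wx": 0, "wy": 0, "wz": 0, "claw": 63}
    - {"x": 0, "y": 0, "z": -8, "wx": 0, "wy": 0, "wz": 0, "claw": 63}
    - {"x": 0, "y": 0, "z": -12, "wx": 0, "wy": 0, "wz": 0, "claw": 63}
    - {"x": 0, "y": 0, "z": -12, "wx": 0, "wy": 0, "wz": 0, "claw": 63}
    - {"x": 0, "y": 0, "z": -12, "wx": 0, "wy": 0, "wz": 0, "claw": 63}

```text
clock: 13.28
position: [0.5368, -0.2946, 0.1766]
tool_rot: [3.142, -0.002, -1.321]
force: [-0.0, -0.1, -0.1]
grip_width: 0.0539
```

```bash
python3 -c "
from h import *
s=bot.observe();print(s['clock'],s['force'],s['position'],abs(s['qd']).max())
f=snap('scene','scene9')"
```

```text
13.275 [-0.04618401 -0.11869968 -0.13862317] [ 0.53682236 -0.29462571  0.17663239] 0.017695090529304743
```

View pics/scene9.png

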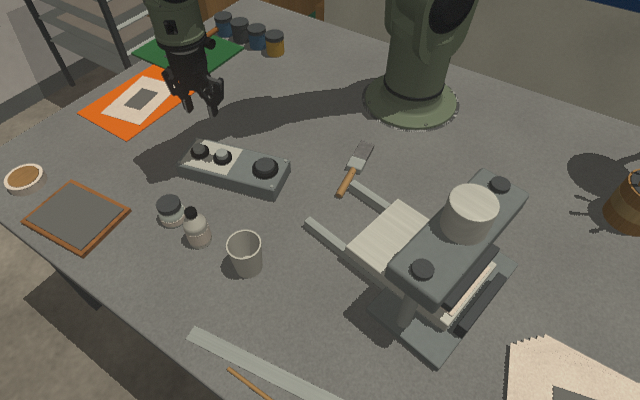

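The picture shows both keys up again at (200,150) and (222,155), the bed in, the bystanders unmoved and the gripper well clear. I'm handing in the job.

```bash
python3 -c "
from h import *
print(bot.job_done())"
```

```text
the job is handed in; nothing more can be done
None
```

The impression was run and the job handed in at about 13.3 s of the 58 s allowed; no verdict was reported.

- **Bed:** I pushed it in about 74 mm with the shut fingertips, until it hit its stop and the force rose from about 4 N to 42 N. It stayed there after I backed off. My estimate of the gap from the bed face to the press head came out at 109 mm instead of 120 mm. I put that down to guessing the height of the head's edge. The stop force is the better evidence that the bed is home.
- **Keys:** I pressed both together with one fingertip on each. They were fully down from about 9.6 s to 12.3 s, with 20–33 N total against the 10 N both springs need. The picture showed both caps equally low in their collars.
- **Final check:** After lifting clear to 0.177 m, force was about zero. The last picture showed both keys up, the bed in, the stop button not touched, and the jar, cup, bottle and brush where they began.

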